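Strike the follow spot and open its dowser fully

ROBOT

A 6-joint arm with a two-finger parallel gripper is mounted at the origin on the work surface. World frame = base frame: x ahead of the robot, y to its left, z up, the work surface at z = 0. Lengths are in m, angles in rad, forces in N, time in s.
With the tool pointing down it reaches from about 0.35 to 0.775 m from the base axis. Payload 7.3 kg.
Tool frame: the origin (TCP) lies at the centre of the arm's flange, where the gripper is bolted on; the fingertips stand 178 mm ahead of it and the grasp point (between the pads) lies 159 mm ahead of it; x points along the fingers, y is the direction in which the jaws open and shut, and the axes are right-handed (so a half turn about x gives the same grasp; the last joint's range is limited). The gripper opens to 92 mm and grips with 3 to 60 N. Pads are 19 mm wide; open, the fingers measure 130 mm over their backs; the gripper's body (75 mm by 190 mm) begins 47 mm behind the grasp point.
Start: joints at [-1.426, 0.342, 1.524, -0, 1.275, -0.146], TCP at [0.151, -0.503, 0.405] pointing down, gripper open.
Joint ranges: [-2.53, 2.53], [-0.77, 2.02], [0.04, 2.7], [-1, 4.14], [0.28, 2.66], [-3.11, 3.11]. Speed limits (rad/s): [2.57, 2.57, 3.14, 3.14, 3.14, 3.14].

INTERFACE

Orientations are given as [roll, pitch, yaw] about the fixed x, y, z axes, in that order (R = Rz(yaw) Ry(pitch) Rx(roll)).
In Python, from cell import readout, cams, workorder gives the robot as it stands.
- The arm moves only by the shell command python3 -m inch 'ROWS' [FORCE]. ROWS is text: rows parted by semicolons, each of 5 numbers parted by spaces: the shift along the world's x, y, z in mm, then the turn about the world's z in rad, then the opening, from 0 (shut) to 1 (fully open). A call has 1 to 8 rows; each row shifts and turns the commanded pose from where the row before left it; what a row does not reach is not made up. A row lasts 1/12 s, in which the tool goes at most 41.7 mm and 7.16 degrees, less where a joint would pass 70% of its speed; a pose out of reach is approached as far as the arm can. A call is refused whole if a number of a shift passes 41.7 or a number of a turn 0.125, either way. A call with a gripper value outside its range is refused whole. The fingers move at their own pace and stop on an object; FORCE is the grip in N (left out, the last holds). Time passes only in rows, so rows that do not move let the fingers close. It gives the time, the measured TCP pose, the force and the opening at its end, in the units of the state.
- readout.observe(): the state, without advancing time (a new reading comes with each control period).
- cams.read_camera(name): name is "scene" or "side" or "wrist"; returns a dict with "color" (400x640x3 uint8, red, green, blue), "fx", "fy", "cx", "cy" (pixels), "world_to_cam" (4x4, takes a point from world to camera coordinates); the wrist camera has in their place "T_tool_cam" (4x4, takes a point from camera to tool coordinates, whose origin is the TCP and whose axes are the tool frame's). Camera axes: x right, y down, z forward; pixel columns grow to the right and rows downward; lengths in m; the calibration is good to about 2 mm. A picture is of the moment at which its call begins: read the wrist's pose just before it. There is no depth.
- workorder.hand_in(): hands the job in, once; it reports no verdict.
The state is a dict: "time": time; "qpos": joint angles; "qvel": joint speeds; "joint_efforts": joint torques, N m; "tool_pos": TCP position; "tool_rot": TCP orientation; "contact_force": force on the tool from outside, world axes, zero at the start; "torque": the same for the moment, N m; "opening": finger opening in m.
Only numpy, scipy, OpenCV 4.12 (cv2) and the standard library are available. Lean on these libraries where they do the work, as an engineer would, in place of code of your own. Each camera call takes 0.05 s, during which the arm holds its last target.

TASK

Bring the follow spot into use: press its lamp button right down and let it come up, and only then push the dowser lever (the flat paddle) away through its half-open detent until it is fully open at the second stop, leaving it there. Only press and push from outside: do not take the paddle between the fingers or ram it, do not shift the ball-headed iris lever, and leave all the loose things where they are.

Things in the scene. Friction and masses are not known exactly. Their poses are not given: they have to be found in the camera images.
- spot: follow spot (stage lamp), a grey box with a round dark lens barrel, fixed to the table. Origin: on the table under it. Its y runs along it to the lens, its x across it, away from the robot (yaw within 0.4 of the world's). Box: x -100 to 100, y -210 to 130 mm, flat top 180 mm high; barrel (156 mm across, top 183 mm high) on to y 250; carrying handle to y -252, 137 mm high
- dowser (a joint): travel of the dowser lever (paddle) along the spot's +x, m: 0 = shut (near the robot), 0.050 = half-open detent (the first), 0.100 = fully open, the second and hard last stop. It slides at 2 N and stays where it is left; a sprung notch holds it at half open: riding into it (from 0.032) or out of it (until 0.068) takes up to about 7 N. Starts at 0 to 12 mm
- dowser_paddle (a point): centre of the upright flat paddle of the dowser lever: bare aluminium, 36 mm wide (spot's y), 8 mm thick (spot's x), from 12 to 45 mm above the spot's top on a 10 mm wide stem; this point is 28.5 mm above the spot's top. Axes as the spot's. It stands at the spot's y 0, x -50 mm when shut, +50 mm when fully open
- iris_ball (a point): centre of the ball, 24 mm across, on the thin stem of the iris lever, a like lever in the next slot 85 mm nearer to the lens (spot's y +85); 33 mm above the spot's top, spot's x anywhere from -35 to +35 mm; slides along the spot's x at 2 N; already set and to be left alone
- lamp (a joint): travel of the lamp button, m: 0 = up, 0.006 = fully pressed; a spring brings it back up, about 5 N at the bottom
- lamp_top (a point): middle of the top of the lamp button, a round steel cap 28 mm across in a black square housing on the spot's top, at its rear end (spot's x -30, y -160), pressed straight down. Beside it (spot's x +55) a black dial that does not turn, 34 mm across, 14 mm high
- tape_small: roll of electrical tape lying flat on the spot's top between the paddle and the lamp button, 54 mm across, 19 mm high, 30 mm hole; origin: middle of its underside
- tape_big: roll of cloth tape lying flat on the table on the robot's side of the spot, 110 mm across, 48 mm high, 76 mm hole; origin: middle of its underside
- driver: screwdriver lying on the table on the far side of the spot, about 200 mm long
- wrench: wrench lying on the table on the robot's right, about 180 mm long
- mug: white mug on the robot's right, 80 mm across, 92 mm high; origin: middle of its underside
- water: water bottle on the robot's left, 64 mm across, 200 mm high; origin: middle of its underside
- pad: pad of paper lying on the robot's left, 130 x 90 x 14 mm; origin: middle of its underside

How it is judged:
By the outcome, as a careful person would: the job done as asked, in the order asked, and still so for the second after the job is handed in, with the robot touching nothing.
It also fails if it takes over 43 s, if anything falls off the work surface, if the arm or the gripper's body presses on something with over 40 N, if the wrist force passes 120 N, or if a joint passes its speed limit or range.

## Working session

There is one attempt and no reset: what is moved stays moved. The work goes in short steps, Python scripts to look and compute and a shell command to move; the robot and the scene stay as the last step left them, time stands still between calls to the robot, and variables do not carry over. Pictures are saved under pics/ and viewed, and the job is handed in when it is done.

```bash
mkdir -p pics; ls
python3 - <<'E'
from cell import readout, cams, workorder
import cv2,numpy as np
s=readout.observe(); print(s)
for n in ["scene","side","wrist"]:
    c=cams.read_camera(n); cv2.imwrite(f"pics/{n}0.png",c["color"][:,:,::-1])
    np.save(f"pics/{n}0.npy",c,allow_pickle=True)
    print(n,{k:v for k,v in c.items() if k!="color"})
E
```

```text
pics
{'time': 0.0, 'qpos': array([-1.42597657e+00,  3.42721013e-01,  1.52500384e+00, -5.29474263e-06,
        1.27537155e+00, -1.46029501e-01]), 'qvel': array([ 0.00035345, -0.00188246, -0.00122693, -0.00182561, -0.00030906,
       -0.00116091]), 'joint_efforts': array([-1.75125428e-03, -4.31241024e+01, -2.44228953e+01,  7.15137203e-02,
        5.57394954e-02, -1.06980574e-04]), 'tool_pos': array([ 0.15053922, -0.50282045,  0.40405024]), 'tool_rot': array([-1.71345889,  1.56929257,  1.71898457]), 'contact_force': array([-0.12835778,  0.39529181,  0.3773862 ]), 'torque': array([-0.05242896, -0.02551654, -0.0476554 ]), 'opening': 0.09181270246643945}
scene {'fx': 488.1992546276306, 'fy': 488.1992546276306, 'cx': 318.678579558632, 'cy': 201.64318990404703, 'world_to_cam': array([[ 0.81585356,  0.57823784, -0.00489518, -0.47897814],
       [ 0.47920123, -0.68080935, -0.55395379, -0.20164797],
       [-0.32364973,  0.4495994 , -0.83253302,  1.76492407],
       [ 0.        ,  0.        ,  0.        ,  1.        ]])}
side {'fx': 376.7317375326958, 'fy': 376.7317375326958, 'cx': 323.3503381404788, 'cy': 195.00613642190257, 'world_to_cam': array([[ 0.94596682, -0.32392403,  0.01483242, -0.5311801 ],
       [-0.17347885, -0.54420174, -0.82082249,  0.20678168],
       [ 0.27395596,  0.77389773, -0.57099076,  1.27198954],
       [ 0.        ,  0.        ,  0.        ,  1.        ]])}
wrist {'fx': 328.3341042566771, 'fy': 328.3341042566771, 'cx': 321.67562515925323, 'cy': 203.40785659152365, 'T_tool_cam': array([[-1.31932736e-03, -2.46453267e-01,  9.69153779e-01,
         2.07059617e-02],
       [ 9.99999130e-01, -3.14998249e-04,  1.28121449e-03,
        -4.49273442e-04],
       [-1.04777539e-05,  9.69154626e-01,  2.46453468e-01,
        -6.70145666e-02],
       [ 0.00000000e+00,  0.00000000e+00,  0.00000000e+00,
         1.00000000e+00]])}
```

View pics/scene0.png

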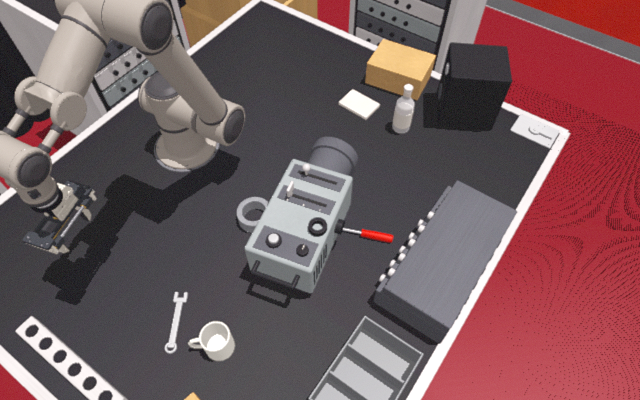

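View pics/side0.png

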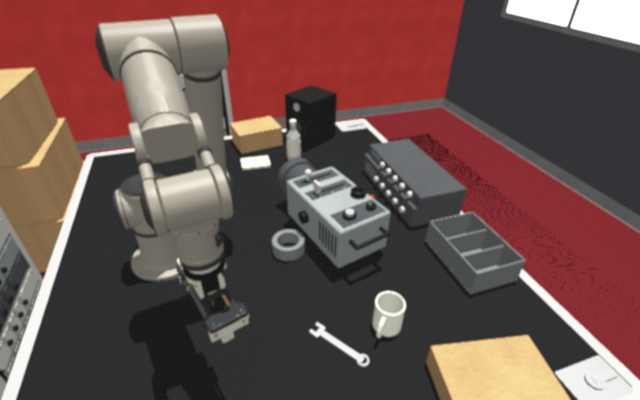

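View pics/wrist0.png

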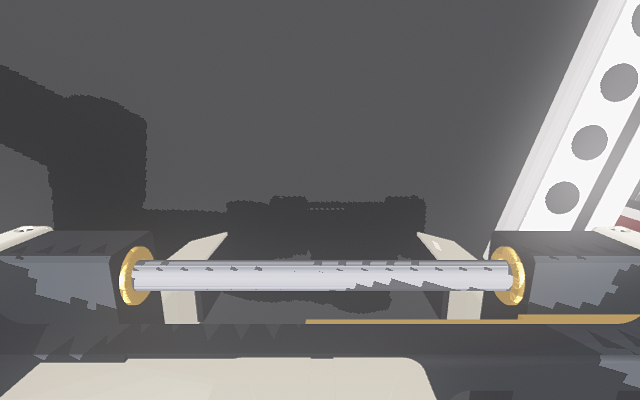

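The scene camera shows the spot at about (305,220): button near (273,240), paddle near (290,188), iris ball near (306,168). I'll enlarge both views.

Run:
```python
import cv2
a=cv2.imread("pics/scene0.png")[130:300,230:400]; cv2.imwrite("pics/scz.png",cv2.resize(a,None,fx=3.5,fy=3.5,interpolation=cv2.INTER_CUBIC))
a=cv2.imread("pics/side0.png")[145:275,265:400]; cv2.imwrite("pics/siz.png",cv2.resize(a,None,fx=4.4,fy=4.4,interpolation=cv2.INTER_CUBIC))
```

```text
(no output)
```

View pics/scz.png

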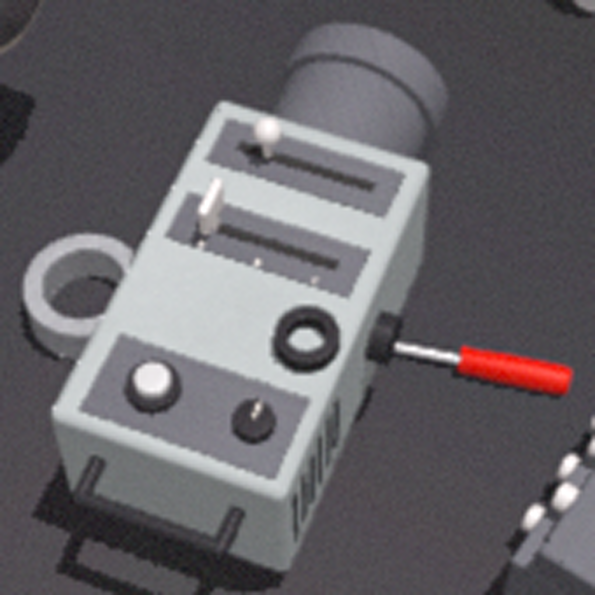

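View pics/siz.png

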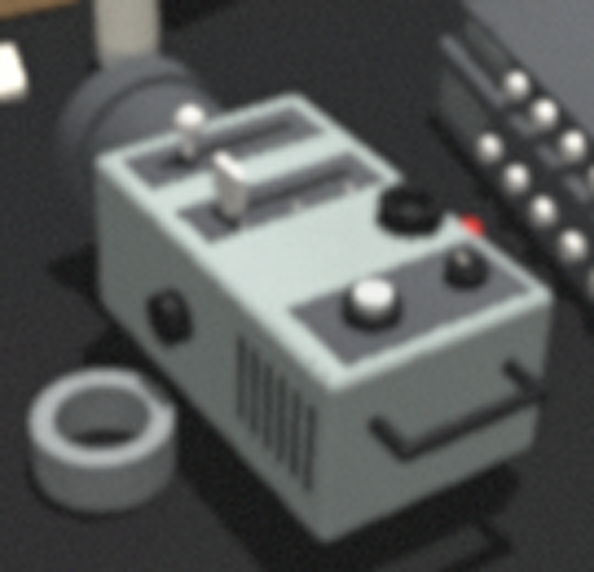

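```bash
cat > h.py <<'E'
import numpy as np
def ray(c,uv):
    W=c["world_to_cam"];R=W[:3,:3];o=-R.T@W[:3,3]
    d=R.T@np.array([(uv[0]-c["cx"])/c["fx"],(uv[1]-c["cy"])/c["fy"],1]);return o,d/np.linalg.norm(d)
def plane(c,uv,z):
    o,d=ray(c,uv);return o+d*(z-o[2])/d[2]
def tri(c1,p1,c2,p2):
    o1,d1=ray(c1,p1);o2,d2=ray(c2,p2)
    t=np.linalg.lstsq(np.c_[d1,-d2],o2-o1,rcond=None)[0]
    a=o1+d1*t[0];b=o2+d2*t[1];return (a+b)/2,np.linalg.norm(a-b)
def load(n): return np.load(f"pics/{n}.npy",allow_pickle=True).item()
E
cat > m.py <<'E'
from h import *
np.set_printoptions(precision=4,suppress=True)
S=load("scene0");D=load("side0")
zs=lambda p:((p[0]+.5)/3.5-.5+230,(p[1]+.5)/3.5-.5+130)
zd=lambda p:((p[0]+.5)/4.4-.5+265,(p[1]+.5)/4.4-.5+145)
# order: lens-near, lens-far, rear-far, rear-near
loc=np.array([[-.1,.13],[.1,.13],[.1,-.21],[-.1,-.21]])
P={}
for nm,c,z,pts in (("scene",S,zs,[(221,101),(430,165),(288,497),(57,410)]),("side",D,zd,[(100,160),(295,95),(550,297),(328,385)])):
    w=np.array([plane(c,z(p),.18)[:2] for p in pts]);print(nm,w.tolist())
    # rigid fit
    a=loc-loc.mean(0);b=w-w.mean(0)
    yaw=np.arctan2((a[:,0]*b[:,1]-a[:,1]*b[:,0]).sum(),(a*b).sum())
    R=np.array([[np.cos(yaw),-np.sin(yaw)],[np.sin(yaw),np.cos(yaw)]])
    t=w.mean(0)-R@loc.mean(0);print("yaw",yaw,"t",t,"res",(loc@R.T+t-w).tolist());P[nm]=(yaw,t)
yaw=(P["scene"][0]+P["side"][0])/2;t=(P["scene"][1]+P["side"][1])/2
R=np.array([[np.cos(yaw),-np.sin(yaw)],[np.sin(yaw),np.cos(yaw)]])
for nm,a,b in (("button",(154,380),(374,298)),("paddle",(210,208),(231,185)),("ball",(267,130),(190,119))):
    p,e=tri(S,zs(a),D,zd(b));print(nm,p,e,"spot xy",R.T@(p[:2]-t))
for n,l in (("button",(-.03,-.16)),("paddle shut",(-.05,0)),("open",(.05,0))):print(n,R@np.array(l)+t)
E
python3 m.py
```

```text
scene [[0.44454777597151374, 0.06501612346307217], [0.6328120020396637, 0.11200542623442566], [0.715500275400252, -0.21047479768395366], [0.5250042949584169, -0.2538907785555236]]
yaw 0.24528092673220342 t [ 0.5698 -0.033 ] res [[-0.0033695084554608012, 0.003776739472380747], [0.0023800947036487496, 0.005353207245473002], [0.002253631268618328, -0.001990078522488975], [-0.0012642175168062764, -0.007139868195364774]]
side [[0.4437187228468149, 0.05844966465788759], [0.6289779410984315, 0.10819875900784837], [0.7067804955191779, -0.21656316434632428], [0.519547025244335, -0.25834022189400285]]
yaw 0.23654462269409623 t [ 0.5654 -0.0382] res [[-0.006016658075344461, 0.0063182067630558475], [0.00315482902806441, 0.0034380873874559487], [0.005029532063731579, -0.0023321883619147332], [-0.0021677030164510835, -0.007424105788597035]]
button [ 0.5769 -0.1958  0.1949] 0.0013256789935975502 spot xy [-0.0291 -0.1578]
paddle [ 0.5197 -0.0472  0.2078] 0.001038068199230915 spot xy [-0.0493  0.0001]
ball [0.5141 0.04   0.2165] 0.00021370046188981474 spot xy [-0.0339  0.0861]
button [ 0.5766 -0.1981]
paddle shut [ 0.519  -0.0475]
open [ 0.6161 -0.0237]
```

```bash
cat >> h.py <<'E'
from scipy.spatial.transform import Rotation as Ro
T=np.array([.568,-.036]);YAW=.241
RS=np.array([[np.cos(YAW),-np.sin(YAW)],[np.sin(YAW),np.cos(YAW)]])
def st():
    from cell import readout
    np.set_printoptions(precision=4,suppress=True)
    s=readout.observe();M=Ro.from_euler("xyz",s["tool_rot"]).as_matrix()
    tip=s["tool_pos"]+.178*M[:,0]
    print("t",s["time"],"tip",tip,"spot mm",1e3*RS.T@(tip[:2]-T),"x",M[:,0],"jaw yaw",np.arctan2(M[1,1],M[0,1]),"F",s["contact_force"],"q",s["qpos"],"op",s["opening"]);return s,M,tip
E
python3 -c "
from h import *;st();print(YAW+np.pi/2,YAW-np.pi/2)"
```

```text
t 0.15 tip [ 0.1505 -0.5027  0.2262] spot mm [-516.7959 -353.5362] x [-0.0002  0.0011 -1.    ] jaw yaw -1.2799320055189518 F [-0.288   0.8457 -1.1366] q [-1.426   0.3425  1.5248 -0.      1.2754 -0.146 ] op 0.09147264796412673
1.8117963267948967 -1.3297963267948965
```

```bash
python3 -m inch '10 7 10 -0.025 0; 25 18 10 -0.025 0; 28 20 0 0 0; 30 22 0 0 0; 30 22 0 0 0; 30 22 0 0 0; 30 22 0 0 0; 30 22 0 0 0' 20
python3 -m inch '30 22 0 0 0; 30 22 0 0 0; 30 22 0 0 0; 30 22 0 0 0; 30 20 0 0 0; 20 14 0 0 0; 10 8 0 0 0; 0 0 0 0 0'
python3 - <<'E'
from h import *;from cell import cams;import cv2
st()
for n in ["scene","side","wrist"]:
    c=cams.read_camera(n);np.save(f"pics/{n}1.npy",c,allow_pickle=True);cv2.imwrite(f"pics/{n}1.png",c["color"][:,:,::-1])
E
```

```text
time: 0.82
tool_pos: [0.3647, -0.3466, 0.4246]
tool_rot: [-0.875, 1.571, 2.507]
contact_force: [-0.2, -0.7, -0.1]
opening: 0.0431
time: 1.48
tool_pos: [0.5449, -0.2163, 0.424]
tool_rot: [-1.161, 1.57, 2.224]
contact_force: [-1.3, 0.1, 0.2]
opening: 0.0004
t 1.4833 tip [ 0.5448 -0.2162  0.246 ] spot mm [ -65.4998 -169.4511] x [-0.0006  0.0007 -1.    ] jaw yaw -1.3269334368981198 F [-1.2723  0.149   0.2269] q [-0.5087  0.4431  1.3143  0.0004  1.3851  0.8182] op 0.00037670891679745817
```

View pics/wrist1.png

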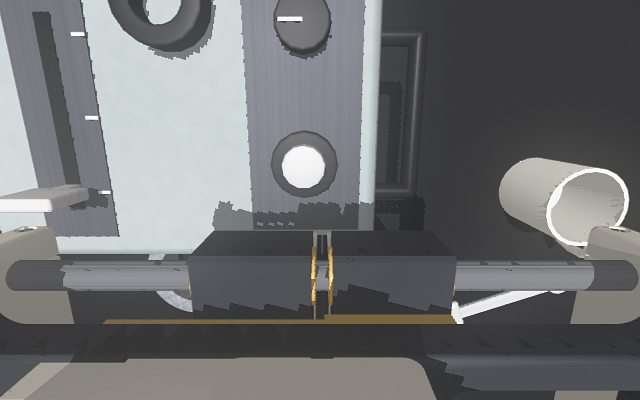

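View pics/side1.png

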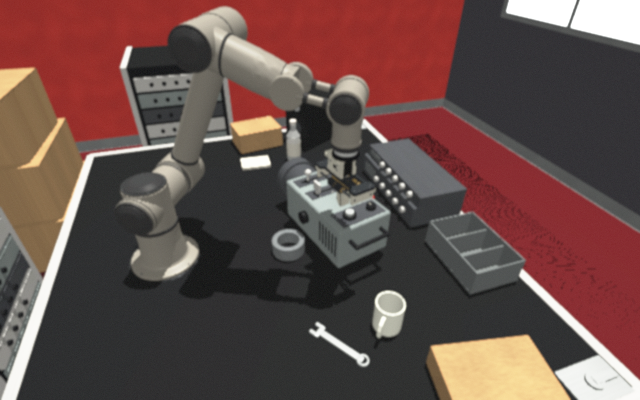

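The wrist view shows the closed fingers in front of the button cap at (303,166). The paddle is at the left edge, around (40,195). I'll refine both with this view.

```bash
python3 - <<'E'
from h import *;import cv2
s,M,tip=st();c=load("wrist1");X=np.eye(4);X[:3,:3]=M;X[:3,3]=s["tool_pos"]
c["world_to_cam"]=np.linalg.inv(X@c["T_tool_cam"])
im=c["color"];g=cv2.cvtColor(im,cv2.COLOR_RGB2GRAY)
m=(g[120:200,270:340]>215).astype(np.uint8);n,l,stt,ce=cv2.connectedComponentsWithStats(m)
i=1+stt[1:,4].argmax();uv=ce[i]+[270,120];print(uv,stt[i])
b=plane(c,uv,.195);print("button",b,"spot",RS.T@(b[:2]-T))
# lines along spot x : panel edges; detent marks
for nm,p,q in (("panel edge",(243,20),(251,195)),("rear edge",(380,50),(374,200)),("slot panel edge",(53,2),(118,235))):
    a=plane(c,p,.181);d=plane(c,q,.181);v=(d-a)[:2];print(nm,np.arctan2(-v[1],-v[0]),RS.T@(a[:2]-T),RS.T@(d[:2]-T))
for p in ((77,34),(91,118),(105,192)):
    a=plane(c,p,.181);print("mark",a,RS.T@(a[:2]-T))
E
python3 - <<'E'
import cv2
a=cv2.imread("pics/wrist1.png")[0:250,0:200];cv2.imwrite("pics/wz.png",cv2.resize(a,None,fx=2.4,fy=2.4))
E
```

```text
t 1.6333 tip [ 0.5425 -0.2188  0.2466] spot mm [ -68.3372 -171.4053] x [-0.001  -0.0003 -1.    ] jaw yaw -1.3306453583135893 F [-0.4745 -0.4259  0.7348] q [-0.5138  0.4406  1.3169 -0.0008  1.3849  0.817 ] op 0.00014311274356575387
[302.746  166.6569] [  12   26   42   42 1370]
button [ 0.5766 -0.1978  0.195 ] spot [-0.0303 -0.1591]
panel edge 0.2314892866220761 [ 0.058  -0.1231] [-0.052  -0.1221]
rear edge 0.24072727376680012 [ 0.041  -0.2078] [-0.0557 -0.2078]
slot panel edge 0.34980249687612375 [ 0.0679 -0.0088] [-0.0813 -0.0251]
mark [ 0.6215 -0.0435  0.181 ] [ 0.0502 -0.02  ]
mark [ 0.5727 -0.0553  0.181 ] [-0.0001 -0.0199]
mark [ 0.5247 -0.0682  0.181 ] [-0.0497 -0.0209]
```

View pics/wz.png

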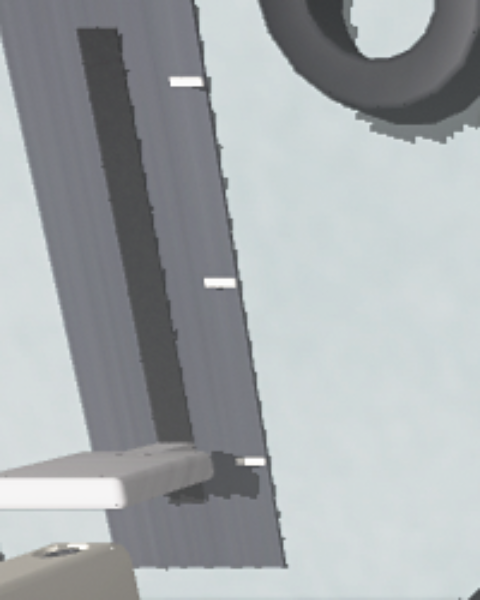

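Button and detent marks agree with the frame to within 1 mm. Moving over the button, then pressing.

```bash
python3 -m inch '10 6 0 0 0; 14 8 0 0 0; 10 6 0 0 0; 0 0 -12 0 0; 0 0 -16 0 0; 0 0 -12 0 0; 0 0 -5 0 0; 0 0 0 0 0'
python3 -c "
from h import *;st()"
```

```text
time: 2.3
tool_pos: [0.5775, -0.1981, 0.3789]
tool_rot: [-0.687, 1.569, 2.695]
contact_force: [-1.4, -0.3, 2.5]
opening: 0.0007
t 2.3 tip [ 0.5771 -0.1979  0.2009] spot mm [ -29.7728 -159.4379] x [-0.0018  0.0008 -1.    ] jaw yaw -1.3305116189166657 F [-1.3694 -0.2975  2.5178] q [-0.4559  0.5197  1.3133 -0.      1.3106  0.8746] op 0.000656833410733745
```

```bash
python3 -m inch '0 0 -3 0 0; 0 0 -3 0 0; 0 0 -1 0 0; 0 0 0 0 0; 0 0 0 0 0'
python3 -m inch '0 0 -2 0 0; 0 0 -1 0 0; 0 0 0 0 0; 0 0 0 0 0'
python3 -m inch '0 0 -1 0 0; 0 0 -1 0 0; 0 0 0 0 0; 0 0 0 0 0'
```

```text
time: 2.72
tool_pos: [0.5775, -0.1981, 0.3743]
tool_rot: [2.323, 1.568, -0.578]
contact_force: [-2.5, 0.7, 6.3]
opening: 0.0007
time: 3.05
tool_pos: [0.5773, -0.1979, 0.374]
tool_rot: [2.361, 1.566, -0.54]
contact_force: [-7.0, 2.4, 19.9]
opening: 0.0005
time: 3.38
tool_pos: [0.5771, -0.1978, 0.3738]
tool_rot: [2.37, 1.564, -0.531]
contact_force: [-10.7, 3.7, 29.2]
opening: 0.0005
```

```bash
python3 -c "
from h import *;from cell import cams;import cv2
st()
for n in ['wrist','side','scene']:
    c=cams.read_camera(n);np.save(f'pics/{n}2.npy',c,allow_pickle=True);cv2.imwrite(f'pics/{n}2.png',c['color'][:,:,::-1])
a=cv2.imread('pics/side2.png')[185:245,310:400];b=cv2.imread('pics/scene2.png')[200:270,230:330]
cv2.imwrite('pics/p2.png',np.hstack([cv2.resize(a,(400,300),interpolation=2),cv2.resize(b,(400,300),interpolation=2)]))
"
python3 -m inch '0 0 3 0 0; 0 0 0 0 0; 0 0 0 0 0'
for i in 1; do :; done
python3 -m inch '0 0 2 0 0; 0 0 0 0 0; 0 0 0 0 0'
python3 -m inch '0 0 2 0 0; 0 0 0 0 0; 0 0 0 0 0'
python3 -m inch '0 0 2 0 0; 0 0 0 0 0; 0 0 0 0 0'
python3 -m inch '0 0 2 0 0; 0 0 0 0 0; 0 0 0 0 0'
python3 -m inch '0 0 4 0 0; 0 0 0 0 0; 0 0 0 0 0'
```

```text
t 3.3833 tip [ 0.5781 -0.1983  0.1958] spot mm [ -28.9622 -160.0622] x [ 0.0056 -0.0033 -1.    ] jaw yaw -1.329893550093422 F [-10.6882   3.7003  29.2223] q [-0.4556  0.5206  1.3263 -0.0005  1.2883  0.8744] op 0.00045699035334170887
time: 3.78
tool_pos: [0.5774, -0.198, 0.374]
tool_rot: [2.368, 1.567, -0.533]
contact_force: [-5.4, 2.7, 15.8]
opening: 0.0005
time: 4.03
tool_pos: [0.5776, -0.1981, 0.3742]
tool_rot: [2.342, 1.568, -0.559]
contact_force: [-2.9, 0.2, 9.6]
opening: 0.0005
time: 4.28
tool_pos: [0.5777, -0.1981, 0.3753]
tool_rot: [2.308, 1.569, -0.592]
contact_force: [-0.4, 0.2, 3.9]
opening: 0.0003
time: 4.53
tool_pos: [0.5777, -0.1982, 0.3769]
tool_rot: [2.263, 1.57, -0.638]
contact_force: [0.9, -1.6, 2.9]
opening: 0.0005
time: 4.78
tool_pos: [0.5776, -0.198, 0.3786]
tool_rot: [0.071, 1.571, -2.829]
contact_force: [1.7, -0.7, 1.9]
opening: 0.0005
time: 5.03
tool_pos: [0.5774, -0.1978, 0.3825]
tool_rot: [-0.795, 1.57, 2.587]
contact_force: [-0.4, 0.3, 0.0]
opening: 0.0007
```

View pics/wrist2.png

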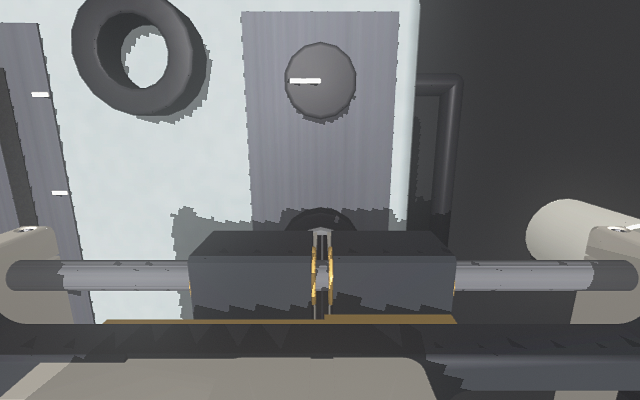

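View pics/p2.png

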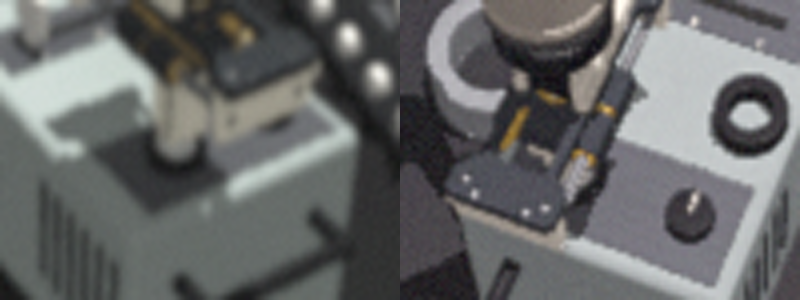

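Force rises about 0.6 N/mm to roughly 5 N, then goes rigid at TCP z 0.374. That fits the button's stop, but the two closed fingers are wider than the cap, so they may have landed on the housing. I'll press again with one fingertip, which fits inside the cap, to make sure.

```bash
python3 -m inch '0 0 10 0 0; 0 0 8 0 0; 4 -16 0 0 0.5; 4 -16 0 0 0.5; 0 0 0 0 0.5; 0 0 0 0 0.5; 0 0 0 0 0.5; 0 0 0 0 0.5'
python3 -c "
from h import *;from cell import cams;import cv2
s,M,tip=st();print('jaw',M[:,1])
for n in ['wrist','side','scene']:
    c=cams.read_camera(n);np.save(f'pics/{n}3.npy',c,allow_pickle=True);cv2.imwrite(f'pics/{n}3.png',c['color'][:,:,::-1])
a=cv2.imread('pics/side3.png')[185:245,310:400];b=cv2.imread('pics/scene3.png')[200:270,230:330]
cv2.imwrite('pics/p3.png',np.hstack([cv2.resize(a,(400,300),interpolation=2),cv2.resize(b,(400,300),interpolation=2)]))
"
```

```text
time: 5.7
tool_pos: [0.5854, -0.2292, 0.401]
tool_rot: [-1.69, 1.571, 1.693]
contact_force: [0.6, 0.1, -0.2]
opening: 0.0354
t 5.7 tip [ 0.5854 -0.2292  0.223 ] spot mm [ -29.1777 -191.7652] x [-0.      0.0002 -1.    ] jaw yaw -1.3294967960018633 F [ 0.6452  0.0515 -0.1795] q [-0.4951  0.5388  1.219   0.0002  1.3839  0.8344] op 0.03539025155548573
jaw [ 0.239  -0.971  -0.0002]
```

View pics/wrist3.png

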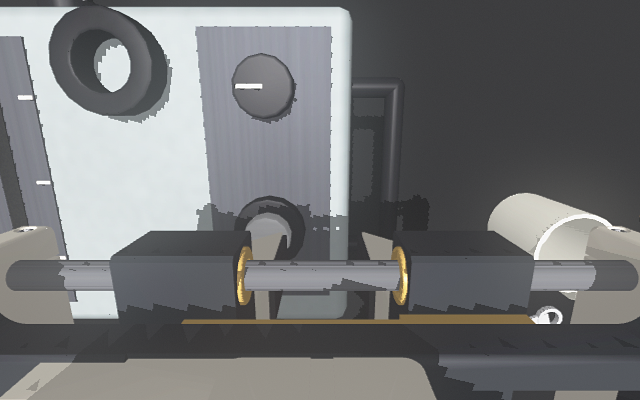

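View pics/p3.png

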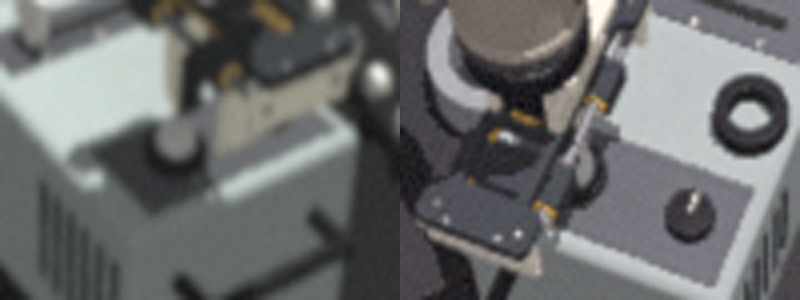

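```bash
python3 -m inch '0 0 -10 0 0.5; 0 0 -8 0 0.5; 0 0 0 0 0.5; 0 0 0 0 0.5'
for k in 1; do :; done
python3 -m inch '0 0 -2 0 0.5; 0 0 0 0 0.5; 0 0 0 0 0.5'
python3 -m inch '0 0 -2 0 0.5; 0 0 0 0 0.5; 0 0 0 0 0.5'
python3 -m inch '0 0 -2 0 0.5; 0 0 0 0 0.5; 0 0 0 0 0.5'
python3 -m inch '0 0 -2 0 0.5; 0 0 0 0 0.5; 0 0 0 0 0.5'
python3 -m inch '0 0 -2 0 0.5; 0 0 0 0 0.5; 0 0 0 0 0.5'
```

```text
time: 6.18
tool_pos: [0.5854, -0.2298, 0.3816]
tool_rot: [-0.712, 1.569, 2.67]
contact_force: [-0.1, 0.1, 0.1]
opening: 0.0461
time: 6.43
tool_pos: [0.5856, -0.23, 0.3807]
tool_rot: [0.782, 1.571, -2.119]
contact_force: [0.2, -0.0, 0.5]
opening: 0.046
time: 6.68
tool_pos: [0.5856, -0.23, 0.3791]
tool_rot: [2.319, 1.57, -0.582]
contact_force: [0.2, -1.4, 1.8]
opening: 0.0462
time: 6.93
tool_pos: [0.5856, -0.23, 0.377]
tool_rot: [2.291, 1.57, -0.61]
contact_force: [0.4, -0.4, 3.0]
opening: 0.0456
time: 7.18
tool_pos: [0.5856, -0.23, 0.375]
tool_rot: [2.304, 1.57, -0.597]
contact_force: [-0.2, -0.1, 4.2]
opening: 0.046
time: 7.43
tool_pos: [0.5855, -0.23, 0.3741]
tool_rot: [2.344, 1.569, -0.557]
contact_force: [-1.5, 0.2, 10.0]
opening: 0.0458
```

Same rigid stop at TCP z 0.374 and onset at about 0.380, so the full 6 mm stroke was made both times. Releasing, then closing the fingers and going to the near side of the paddle.

```bash
python3 -m inch '0 0 10 0 0.5; 0 0 20 0 0.5; 0 0 20 0 0; -12 22 0 0 0; -18 33 0 0 0; -20 36 0 0 0; -20 36 0 0 0; -15 28 0 0 0'
python3 -m inch '-10 20 0 0 0; 0 0 0 0 0; 0 0 0 0 0'
python3 -c "
from h import *;from cell import cams;import cv2
s,M,tip=st()
for n in ['wrist','side','scene']:
    c=cams.read_camera(n);np.save(f'pics/{n}4.npy',c,allow_pickle=True);cv2.imwrite(f'pics/{n}4.png',c['color'][:,:,::-1])
a=cv2.imread('pics/side4.png')[145:235,270:400];b=cv2.imread('pics/scene4.png')[140:260,230:380]
cv2.imwrite('pics/p4.png',np.hstack([cv2.resize(a,(400,300),interpolation=2),cv2.resize(b,(400,300),interpolation=2)]))
"
```

```text
time: 8.1
tool_pos: [0.4987, -0.0728, 0.4223]
tool_rot: [-0.717, 1.568, 2.666]
contact_force: [1.1, 0.8, 0.5]
opening: 0.0107
time: 8.35
tool_pos: [0.4902, -0.0541, 0.423]
tool_rot: [0.617, 1.57, -2.281]
contact_force: [-0.1, -0.2, 0.2]
opening: 0.0002
t 8.35 tip [ 0.4901 -0.0541  0.245 ] spot mm [-79.9484   1.014 ] x [-0.0002 -0.0002 -1.    ] jaw yaw -1.3279462603307035 F [-0.1313 -0.1674  0.1708] q [-0.2653  0.2689  1.5769 -0.0003  1.2959  1.0627] op 0.00021843317768347923
```

View pics/wrist4.png

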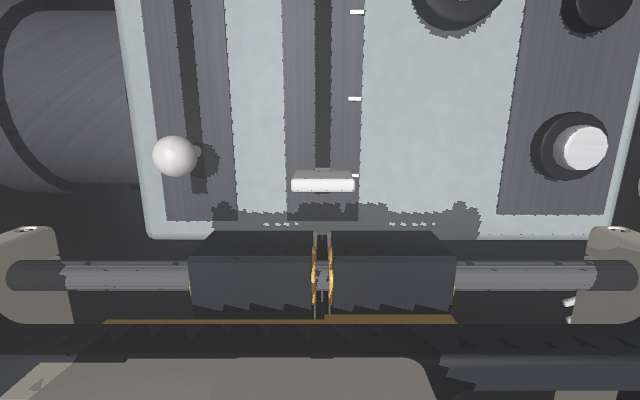

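View pics/p4.png

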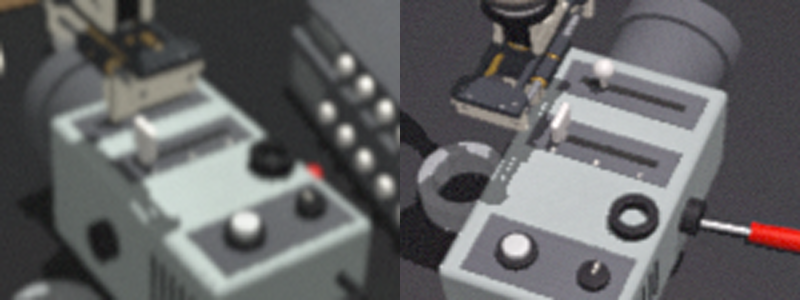

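The wrist view shows the paddle at (322,182), square ahead of the closed fingers, and the button up again. Lowering and pushing along (0.971, 0.239).

```bash
python3 -m inch '0 0 -15 0 0; 0 0 -18 0 0; 0 0 -11 0 0; 0 0 0 0 0; 3.9 1 0 0 0; 3.9 1 0 0 0; 1.9 0.5 0 0 0; 0 0 0 0 0'
python3 -m inch '1.9 0.5 0 0 0; 1.9 0.5 0 0 0; 1.9 0.5 0 0 0; 1.9 0.5 0 0 0; 1.9 0.5 0 0 0; 1.9 0.5 0 0 0; 0 0 0 0 0'
python3 -c "
from h import *
st()"
```

```text
time: 9.17
tool_pos: [0.501, -0.0526, 0.3794]
tool_rot: [2.621, 1.569, -0.28]
contact_force: [0.7, 0.3, -0.2]
opening: 0.0002
time: 9.75
tool_pos: [0.5119, -0.0494, 0.3788]
tool_rot: [2.482, 1.571, -0.419]
contact_force: [-0.5, -0.8, 0.2]
opening: 0.0006
t 9.75 tip [ 0.512  -0.0494  0.2008] spot mm [-57.6165   0.3385] x [ 0.0002 -0.0001 -1.    ] jaw yaw -1.329947018168535 F [-0.5253 -0.7502  0.1643] q [-0.2453  0.3453  1.5948 -0.      1.2013  1.0847] op 0.0005627526782570971
```

```bash
python3 -m inch '2.9 0.7 0 0 0; 2.9 0.7 0 0 0; 2.9 0.7 0 0 0; 2.9 0.7 0 0 0; 2.9 0.7 0 0 0'
python3 -m inch '2.9 0.7 0 0 0; 2.9 0.7 0 0 0; 2.9 0.7 0 0 0; 2.9 0.7 0 0 0; 2.9 0.7 0 0 0'
python3 -m inch '2.9 0.7 0 0 0; 2.9 0.7 0 0 0; 2.9 0.7 0 0 0; 2.9 0.7 0 0 0'
python3 -c "
from h import *;from cell import cams;import cv2
st()
c=cams.read_camera('scene');a=c['color'][130:280,230:400,::-1];d=cams.read_camera('side')['color'][145:275,265:400,::-1]
cv2.imwrite('pics/p5.png',np.hstack([cv2.resize(d,(400,400),interpolation=2),cv2.resize(a,(400,400),interpolation=2)]))
"
```

```text
time: 10.17
tool_pos: [0.5264, -0.0458, 0.3787]
tool_rot: [-0.425, 1.571, 2.957]
contact_force: [-3.2, 0.5, 1.6]
opening: 0.0007
time: 10.58
tool_pos: [0.5401, -0.0426, 0.3787]
tool_rot: [-0.05, 1.567, -2.95]
contact_force: [-9.8, -1.6, 6.0]
opening: 0.0
time: 10.92
tool_pos: [0.5528, -0.0396, 0.3788]
tool_rot: [2.821, 1.57, -0.08]
contact_force: [-2.6, -0.3, 0.9]
opening: 0.0006
t 10.9167 tip [ 0.553  -0.0396  0.2008] spot mm [-15.385   0.092] x [ 0.0011 -0.0001 -1.    ] jaw yaw -1.3300410537752172 F [-2.6491 -0.3281  0.9355] q [-0.2098  0.4164  1.4844  0.0002  1.2397  1.1202] op 0.0005527623203247178
```

View pics/p5.png

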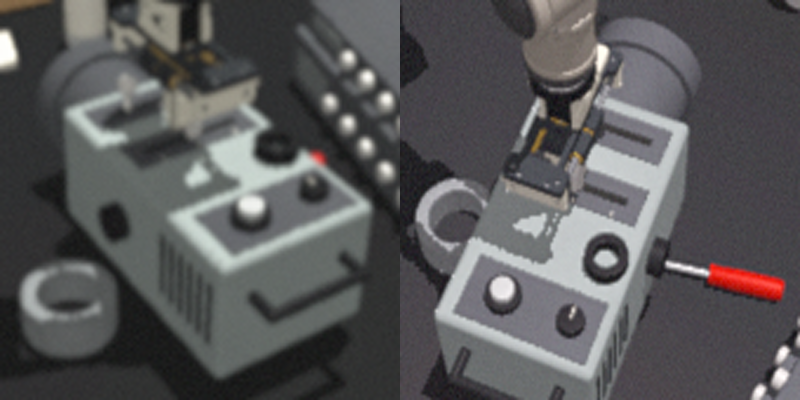

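The paddle is now near the half-open notch, with the iris ball unmoved. Continuing through it.

```bash
python3 -m inch '2.9 0.7 0 0 0; 2.9 0.7 0 0 0; 2.9 0.7 0 0 0; 2.9 0.7 0 0 0; 2.9 0.7 0 0 0'
python3 -m inch '2.9 0.7 0 0 0; 2.9 0.7 0 0 0; 2.9 0.7 0 0 0; 2.9 0.7 0 0 0; 2.9 0.7 0 0 0'
python3 -m inch '2.9 0.7 0 0 0; 2.9 0.7 0 0 0; 2.9 0.7 0 0 0; 2.9 0.7 0 0 0; 0 0 0 0 0'
python3 -c "
from h import *;st()"
```

```text
time: 11.43
tool_pos: [0.5671, -0.0361, 0.3787]
tool_rot: [3.071, 1.57, 0.17]
contact_force: [0.3, -0.1, 0.4]
opening: 0.0007
time: 11.85
tool_pos: [0.5815, -0.0325, 0.3788]
tool_rot: [1.476, 1.571, -1.425]
contact_force: [-3.1, -1.2, 1.9]
opening: 0.0001
time: 12.27
tool_pos: [0.5934, -0.0297, 0.3786]
tool_rot: [3.047, 1.57, 0.146]
contact_force: [0.6, -0.1, 0.2]
opening: 0.0006
t 12.2667 tip [ 0.5935 -0.0297  0.2006] spot mm [26.309   0.0513] x [ 0.0007  0.0001 -1.    ] jaw yaw -1.3298541163422248 F [ 0.5851 -0.0557  0.1657] q [-0.179   0.489   1.366   0.0002  1.286   1.1508] op 0.0005789865484138986
```

```bash
python3 -m inch '1.9 0.5 0 0 0; 1.9 0.5 0 0 0; 1.9 0.5 0 0 0; 0 0 0 0 0'
python3 -m inch '1.9 0.5 0 0 0; 1.9 0.5 0 0 0; 0 0 0 0 0'
python3 -m inch '1 0.2 0 0 0; 1 0.2 0 0 0; 0 0 0 0 0'
python3 -c "
from h import *;st()"
```

```text
time: 12.6
tool_pos: [0.5988, -0.0283, 0.3786]
tool_rot: [2.452, 1.571, -0.448]
contact_force: [-0.8, -0.6, 0.3]
opening: 0.0006
time: 12.85
tool_pos: [0.6021, -0.0275, 0.3786]
tool_rot: [0.037, 1.569, -2.864]
contact_force: [-5.6, -1.8, 2.5]
opening: 0.0006
time: 13.1
tool_pos: [0.603, -0.0274, 0.3787]
tool_rot: [-0.063, 1.565, -2.964]
contact_force: [-12.2, -3.1, 5.5]
opening: 0.0006
t 13.1 tip [ 0.6019 -0.0276  0.2007] spot mm [34.9486  0.0999] x [-0.0062 -0.0011 -1.    ] jaw yaw -1.3300960908669757 F [-12.1911  -3.1366   5.4965] q [-0.1718  0.5082  1.3334 -0.0022  1.3059  1.1589] op 0.0005875561315962878
```

```bash
python3 -m inch '1 0.2 0 0 0; 1 0.2 0 0 0; 0 0 0 0 0; 0 0 0 0 0'
python3 -m inch '-3 -0.7 0 0 0; -5 -1.2 0 0 0; -10 -2.4 0 0 0; -20 -4.9 0 0 0; -25 -6.1 0 0 0; -30 -7.3 0 0 0; -30 -7.3 0 0 0; -10 -2.4 5 0 0'
python3 -m inch '0 0 20 0 0; -20 -5 30 0 0; -30 -7 30 0 0; -20 -5 10 0 0; 0 0 0 0 0; 0 0 0 0 0'
python3 - <<'E'
from h import *;from cell import cams;import cv2
st()
I={}
for n in ['wrist','side','scene']:
    c=cams.read_camera(n);np.save(f'pics/{n}6.npy',c,allow_pickle=True);cv2.imwrite(f'pics/{n}6.png',c['color'][:,:,::-1]);I[n]=c['color'][:,:,::-1]
cv2.imwrite('pics/scz6.png',cv2.resize(I['scene'][130:300,230:400],None,fx=3.5,fy=3.5,interpolation=2))
cv2.imwrite('pics/siz6.png',cv2.resize(I['side'][145:275,265:400],None,fx=4.4,fy=4.4,interpolation=2))
E
```

```text
time: 13.43
tool_pos: [0.6039, -0.0273, 0.3787]
tool_rot: [-0.082, 1.56, -2.983]
contact_force: [-19.7, -4.6, 9.7]
opening: 0.0003
time: 14.1
tool_pos: [0.4704, -0.0589, 0.3831]
tool_rot: [-0.48, 1.568, 2.902]
contact_force: [-0.0, -0.7, -0.5]
opening: 0.0003
time: 14.6
tool_pos: [0.4042, -0.0757, 0.474]
tool_rot: [2.639, 1.567, -0.263]
contact_force: [0.0, 0.2, -0.9]
opening: 0.0007
t 14.6 tip [ 0.4049 -0.0759  0.296 ] spot mm [-167.92      0.1839] x [ 0.0041 -0.0011 -1.    ] jaw yaw -1.3310612516708349 F [ 0.0204  0.1899 -0.9106] q [-0.3722  0.0756  1.6748  0.0005  1.3869  0.9588] op 0.0006508586115823487
```

View pics/scz6.png

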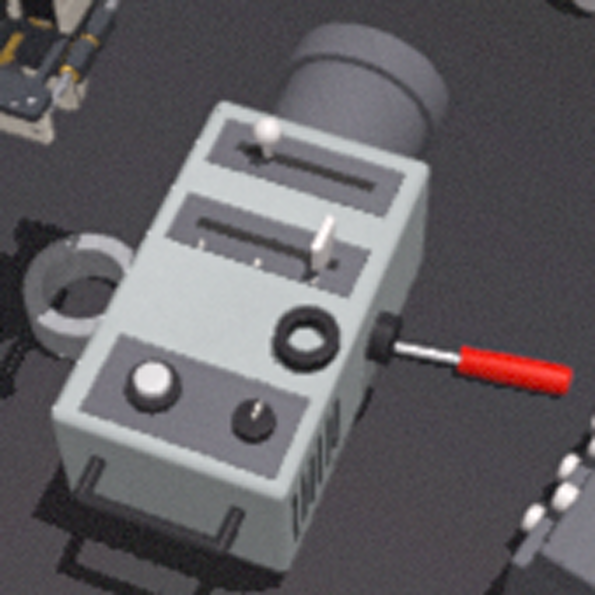

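View pics/siz6.png

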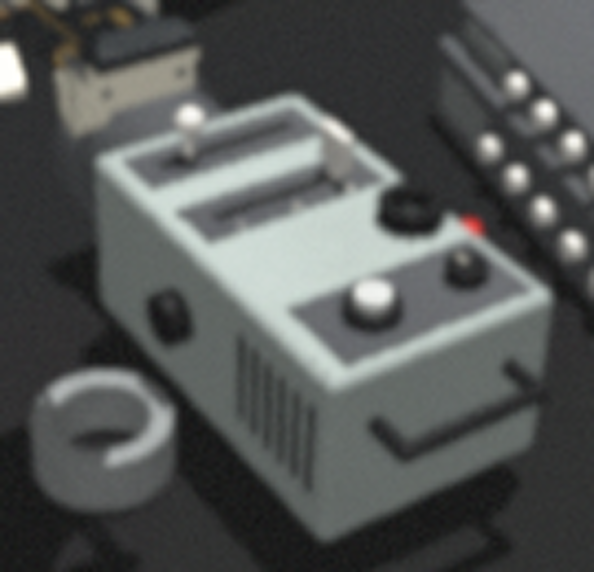

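View pics/wrist6.png

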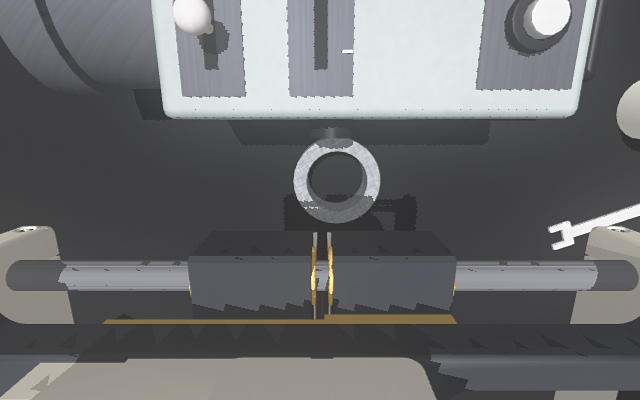

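Iris ball (267,130), button and tape are unchanged in the scene view. The paddle is at (322,243), near the third mark, so I'll check its travel.

Run:
```python
from h import *
S=load("scene6");D=load("side6")
zs=lambda p:((p[0]+.5)/3.5-.5+230,(p[1]+.5)/3.5-.5+130)
zd=lambda p:((p[0]+.5)/4.4-.5+265,(p[1]+.5)/4.4-.5+145)
for a,b in (((322,243),(338,150)),((210,208),(231,185))):
    p,e=tri(S,zs(a),D,zd(b));print(p,e,RS.T@(p[:2]-T)*1e3)
```

```text
[ 0.61531862 -0.02328298  0.20733113] 0.0030100856823812904 [48.9863178   1.05578177]
[ 0.51965733 -0.04724068  0.20784091] 0.001038068199230915 [-49.62840861   0.62231155]
```

```bash
python3 -c "
from cell import workorder;print(workorder.hand_in())"
```

```text
the job is handed in; nothing more can be done
None
```

I pressed the lamp button right down and let it come up. Only then did I push the dowser paddle with the closed fingers through the half-open notch to its last stop. I backed the arm clear and handed the job in at about 14.7 s.

- **Button:** I pressed it twice, first with both closed fingers and then with one fingertip, because the closed fingers are wider than the cap and might have landed on the housing. Both presses stopped dead at the same height, about 6 mm below first contact. The spring force there was about 4–5 N, against the 5 N given. After release it reads as up in both fixed camera views.
- **Paddle:** the push met about 10 N going into the half-open notch. At the far end the paddle stalled and the force rose to about 20 N, well above anything the slide or notch gives. The two views put the paddle at spot x +49 mm, against +50 mm for fully open. That is within the roughly 3 mm by which the two views disagree at that point.
- **Everything else:** by eye, the iris ball, both tape rolls and the screwdriver are where they started. I did not look again specifically at the mug, wrench, water bottle or pad; the arm did not go near them. The largest force I saw was about 31 N, while pressing the button, and nothing was touching the robot when I handed in.

No check failed.

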